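# Lay an upright bracket down on its rest

## Task

Tip the tall upright bracket over the low foot stop so that it lies on its flat face, sloping up across the rubber pad of the rest. Do it by pushing with the fingers only - do not grip the bracket or lift it - and let it down gently, held back by a finger all the way instead of letting it topple. Leave the barrel, the block and the clip that stand around the rest where they are.

Things in the scene. Friction and masses are not known exactly. Their poses are not given: they have to be found in the camera images.
- rest: Low aluminium lay-down rest, fixed to the table: base plate 118 (x) by 90 mm (y) with a steel foot stop 7 mm high, 10 mm deep across one end (x 0 to 10 mm) and a rubber-topped saddle near the other, which ends at x = 114 mm; free table beyond. Origin: table level, middle of the stop's outer face. x points the way the bracket is to be tipped, z up.
- rest_pad (a point): Centre of the top of the rest's rubber pad (30 by 76 mm), at x = 97 mm of the rest, 42 mm above the table. The pad slopes up along the rest's x by 20 degrees, in line with the top outer edge of the foot stop (x = 0, z = 7 mm).
- bracket: Black L-bracket, loose, about 0.2 kg, standing on its foot 1 to 5 mm outside the foot stop, flat front face to the rest, square within 4 degrees. Web 18 mm thick (x -18 to 0), 50 wide (y), 150 high (z); flange 10 mm thick back to x = -46 mm, ribs on the back below z = 60. Origin: middle of the front face's lower edge; x out of the front face, z up the web.
- bracket_top (a point): Middle of the upper edge of the bracket's front face, 150 mm up. The bracket's mass centre is about 12 mm behind the front face, 67 mm up: past 10 degrees of tilt it falls unless held back. Lying on the rest it is tilted 70 degrees from upright, this edge overhanging the pad by about 20 to 40 mm, 48 to 60 mm above the table.
- barrel: Bystander: black printed barrel with a crenellated rim, 52 mm across, 90 mm tall, standing loose to one side of the rest. Origin at the centre of its underside.
- block: Bystander: black drilled block 27x36x35 mm, loose, to one side of the rest. Origin at the centre of its underside.
- clip: Bystander: black printed clip 26x81x31 mm, loose, lying beyond the far end of the rest. Origin at the centre of its underside.
Mind the look-alikes: they are no part of the job. Leave any blue look-alike of the rest alone. There is more than one size of the bracket; the job needs the smaller.

How it is judged:
By the outcome, as a careful person would: the job done as asked, in the order asked, and still so for the second after the job is handed in, with the robot touching nothing.
It also fails if it takes over 48 s, if anything falls off the work surface, if the arm or the gripper's body presses on something with over 40 N, if the wrist force passes 120 N, or if a joint passes its speed limit or range.

## Robot

A 7-joint arm with a two-finger parallel gripper is mounted at the origin on a cart in front of the work surface, level with it; the furniture and walls round the work are solid. World frame = base frame: x ahead of the robot, y to its left, z up, the work surface at z = 0. Lengths are in m, angles in rad, forces in N, time in s.
With the tool pointing down it reaches from about 0.425 to 0.925 m from the base axis. Payload 6.8 kg.
Tool frame: the origin (TCP) lies between the finger pads; the fingertips stand 25 mm ahead of it and the grasp point (between the pads) lies 6 mm ahead of it; y points along the fingers, z is the direction in which the jaws open and shut, and the axes are right-handed (so a half turn about y gives the same grasp; the last joint's range is limited). The gripper opens to 88 mm and grips with 3 to 60 N. Pads are 20 mm wide; open, the fingers measure 115 mm over their backs; the gripper's body (75 mm by 178 mm) begins 61 mm behind the grasp point.
Start: joints at [-1.385, 0.477, 0.022, 1.555, -0.011, 1.109, -0.083], TCP at [0.195, 0.646, 0.248] pointing down, gripper open.
Joint ranges: [-2.96, 2.96], [-0.34, 2.1], [-1.41, 1.46], [0.24, 2.44], [-1.37, 4.51], [0.17, 1.92], [-2.96, 2.96]. Speed limits (rad/s): [2.39, 2.39, 3.14, 3.14, 3.14, 3.14, 3.14].

## Interface

Orientations are given as a rotation vector (axis times angle).
In Python, from rig import telemetry, optics, ticket gives the robot as it stands.
- The arm moves only by the tool play_rows, never from a script. Its argument "plan" is text: rows parted by semicolons, each of 7 numbers parted by spaces: the turn, a rotation vector about the tool's x, y, z in degrees, then the shift along the tool's x, y, z in mm, then the opening, from 0 (shut) to 1 (fully open). A call has 1 to 12 rows; each row shifts and turns the pose as measured when the row begins, along the tool's axes as they then stand; what a row does not reach is not made up. A row lasts 1/10 s, in which the tool goes at most 50 mm and 8.59 degrees, less where a joint would pass 70% of its speed; a pose out of reach is approached as far as the arm can. A call with a gripper value outside its range is refused whole. The fingers move at their own pace and stop on an object; the grip force is fixed at half the most. Time passes only in rows, so rows that do not move let the fingers close. It gives the time, the measured TCP pose, the force and the opening at its end, in the units of the state.
- telemetry.get_obs(): the state, without advancing time (a new reading comes with each control period).
- optics.snapshot(name): name is "scene" or "top"; returns (picture, depth): 480x640x3 uint8, red, green, blue; 480x640 float32, m along the optical axis (not along the pixel's ray), 0 where there is no reading.
- optics.camera_info(name): a dict with "fx", "fy", "cx", "cy" (pixels), "pose" (4x4, takes a point from camera to world coordinates). Camera axes: x right, y down, z forward; pixel columns grow to the right and rows downward; lengths in m; the calibration is good to about 2 mm. A picture is of the moment at which its call begins. camera_info takes no time and is no camera call.
- ticket.close_job(): hands the job in, once; it reports no verdict.
Trained networks look in the newest picture that a camera, given by its name, has taken for a name from the list of things; names that differ only in an ending like _2 or _b are one class to them, and where a whole thing is asked for, a point or a joint stands for the part that bears it (a point fixed in the world has none). Each returns a list of dicts, best first, with "confidence" (0 to 1); they miss things now and then, are a little off and sometimes report something else, mostly with a low value. They report only what shows in the picture. A call takes as long as a camera call. They do not tell look-alikes from the thing itself.
- optics.recognise(camera, target): "position" ([column, row] in pixels, amid what is visible of it).
The state is a dict: "time": time; "joints": joint angles; "joint_velocities": joint speeds; "effort": joint torques, N m; "tool_pos": TCP position; "orientation": TCP orientation; "contact_force": force on the tool from outside, world axes, zero at the start; "ft_torque": the same for the moment, N m; "opening": finger opening in m.
Only numpy, scipy, OpenCV 4.12 (cv2) and the standard library are available. Lean on these libraries where they do the work, as an engineer would, in place of code of your own. Each camera call takes 0.05 s, during which the arm holds its last target.

## Working session

There is one attempt and no reset: what is moved stays moved. The work goes in short steps, Python scripts to look and compute and a tool call to move; the robot and the scene stay as the last step left them, time stands still between calls to the robot, and variables do not carry over. Pictures are saved under pics/ and viewed, and the job is handed in when it is done.

Besides the shell and the picture viewer there is one more tool, called after "Emit:" as name(argument=value, ...) on one line, values as JSON. play_rows: Moves the arm, as the interface text tells. Its arguments: {"type":"object","properties":{"plan":{"type":"string"}},"required":["plan"]}

```bash
ls; mkdir -p pics; python3 - <<'E'
from rig import telemetry, optics
import cv2,numpy as np
o=telemetry.get_obs();print({k:np.round(v,3) for k,v in o.items()})
for n in("scene","top"):
    p,d=optics.snapshot(n);cv2.imwrite(f"pics/{n}0.png",p[:,:,::-1]);np.save(f"{n}0.npy",d)
    i=optics.camera_info(n);print(n,i)
    for t in("rest","rest_pad","bracket","bracket_top","barrel","block","clip"):
        print(t,[(np.round(r["position"]),round(r["confidence"],2)) for r in optics.recognise(n,t)])
print(telemetry.get_obs()["time"])
E
```

```text
pics
{'time': np.float64(0.0), 'joints': array([-1.385,  0.478,  0.022,  1.556, -0.011,  1.109, -0.083]), 'joint_velocities': array([ 0.001, -0.001, -0.001,  0.001, -0.001,  0.   , -0.   ]), 'effort': array([ 0.0000e+00, -5.8287e+01,  1.5350e+00, -2.7259e+01, -5.4000e-02,
        1.7000e-02,  0.0000e+00]), 'tool_pos': array([0.195, 0.646, 0.247]), 'orientation': array([-1.56 ,  0.231, -0.231]), 'contact_force': array([-0.528,  0.608, -0.246]), 'ft_torque': array([-0.022, -0.029, -0.04 ]), 'opening': np.float64(0.088)}
scene {'fx': 568.1377763664866, 'fy': 568.1377763664866, 'cx': 322.07913496365137, 'cy': 231.0281898932019, 'pose': array([[-0.41453018,  0.6315176 , -0.65524824,  1.34008064],
       [ 0.90983477,  0.27247434, -0.3129831 ,  0.37311945],
       [-0.019116  , -0.72590857, -0.68752551,  0.88898933],
       [ 0.        ,  0.        ,  0.        ,  1.        ]])}
rest [(array([229., 232.]), 0.86), (array([313., 259.]), 0.82)]
rest_pad [(array([231., 227.]), 0.65), (array([309., 260.]), 0.64)]
bracket [(array([269., 236.]), 0.85), (array([212., 259.]), 0.85)]
bracket_top [(a
[... 205 characters left out ...]
095887215852, 'cx': 316.9789018716335, 'cy': 244.24042512553507, 'pose': array([[ 0.01083973, -0.99436298,  0.10547402,  0.47258347],
       [-0.99988047, -0.00961566,  0.01210702,  0.01517947],
       [-0.01102457, -0.10559265, -0.99434836,  1.19323617],
       [ 0.        ,  0.        ,  0.        ,  1.        ]])}
rest [(array([429., 244.]), 0.98), (array([338., 249.]), 0.93)]
rest_pad [(array([340., 249.]), 0.91), (array([430., 242.]), 0.57), (array([370., 238.]), 0.54)]
bracket [(array([367., 239.]), 0.91), (array([393., 189.]), 0.66)]
bracket_top [(array([396., 184.]), 0.91), (array([371., 236.]), 0.56)]
barrel [(array([375., 304.]), 0.6)]
block [(array([344., 193.]), 0.5)]
clip []
0.8
```

```bash
python3 - <<'E'
import cv2
a=cv2.imread("pics/scene0.png")[150:350,130:450];cv2.imwrite("pics/s0c.png",cv2.resize(a,None,fx=2.5,fy=2.5,interpolation=3))
a=cv2.imread("pics/top0.png")[150:340,260:500];cv2.imwrite("pics/t0c.png",cv2.resize(a,None,fx=3,fy=3,interpolation=3))
E
```

```text
(no output)
```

View pics/s0c.png

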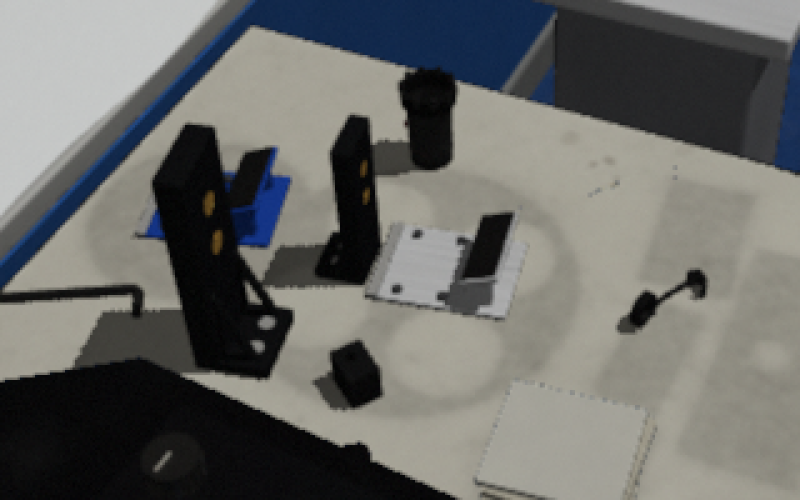

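View pics/t0c.png

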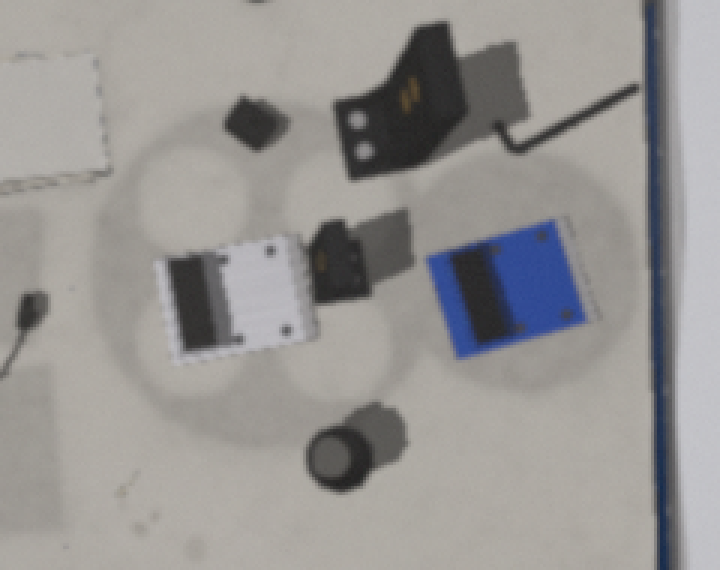

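View pics/scene0.png

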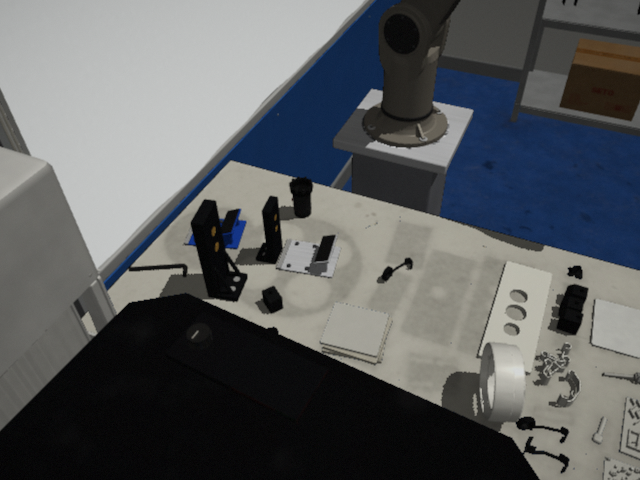

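The scene picture shows two candidates for the bracket. The smaller, at scene (269,236) and top (367,239), stands by the aluminium rest at scene (313,259) and top (338,249). The bigger look-alike is at scene (212,259). The blue rest at scene (229,232) is the other look-alike. I'll measure heights and poses from depth.

```bash
cat > h.py <<'E'
import numpy as np,cv2
from rig import optics,telemetry
def cloud(n,d):
    i=optics.camera_info(n);v,u=np.mgrid[0:480,0:640]
    P=np.stack([(u-i["cx"])/i["fx"]*d,(v-i["cy"])/i["fy"]*d,d],-1)
    M=i["pose"];return P@M[:3,:3].T+M[:3,3]
def proj(n,p):
    i=optics.camera_info(n);M=np.linalg.inv(i["pose"]);q=np.atleast_2d(p)@M[:3,:3].T+M[:3,3]
    return np.c_[q[:,0]/q[:,2]*i["fx"]+i["cx"],q[:,1]/q[:,2]*i["fy"]+i["cy"]]
E
python3 - <<'E'
from h import *
C={n:cloud(n,np.load(n+"0.npy")) for n in("scene","top")}
D={n:np.load(n+"0.npy")>0 for n in C}
for n,us in (("top",[(338,249),(429,244),(367,239),(393,189),(375,304),(344,193),(269,250)]),("scene",[(313,259),(269,236),(212,259),(304,193),(272,298),(397,268)])):
    for u,v in us: print(n,u,v,np.round(C[n][v,u],3))
# height map combining both clouds, around rest
P=np.vstack([C[n][D[n]] for n in C])
c=C["top"][249,338]
P=P[(abs(P[:,0]-c[0])<.2)&(abs(P[:,1]-c[1])<.25)&(P[:,2]<.35)]
x0,y0=c[0]+.2,c[1]+.25
H=np.full((400,500),-.01)
for p in P[np.argsort(P[:,2])]:
    r,q=int((x0-p[0])*1000),int((y0-p[1])*1000)
    if 0<=r<400 and 0<=q<500:H[r,q]=p[2]
im=cv2.applyColorMap(np.clip(H*255/.16+10,0,255).astype(np.uint8),cv2.COLORMAP_JET)
cv2.imwrite("pics/hm.png",cv2.resize(im,None,fx=1.5,fy=1.5,interpolation=0));print(x0,y0)
E
```

```text
top 338 249 [ 0.587 -0.023  0.008]
top 429 244 [ 0.602 -0.25   0.005]
top 367 239 [ 0.599 -0.084  0.12 ]
top 393 189 [ 0.722 -0.148  0.088]
top 375 304 [ 0.452 -0.116 -0.002]
top 344 193 [ 0.723 -0.036  0.034]
top 269 250 [0.581 0.147 0.03 ]
scene 313 259 [ 0.585 -0.011  0.005]
scene 269 236 [ 0.627 -0.089  0.081]
scene 212 259 [ 0.752 -0.141  0.111]
scene 304 193 [ 0.473 -0.083  0.08 ]
scene 272 298 [ 0.736 -0.028  0.032]
scene 397 268 [0.538 0.163 0.005]
0.7868816093320172 0.22717118207701623
```

View pics/hm.png

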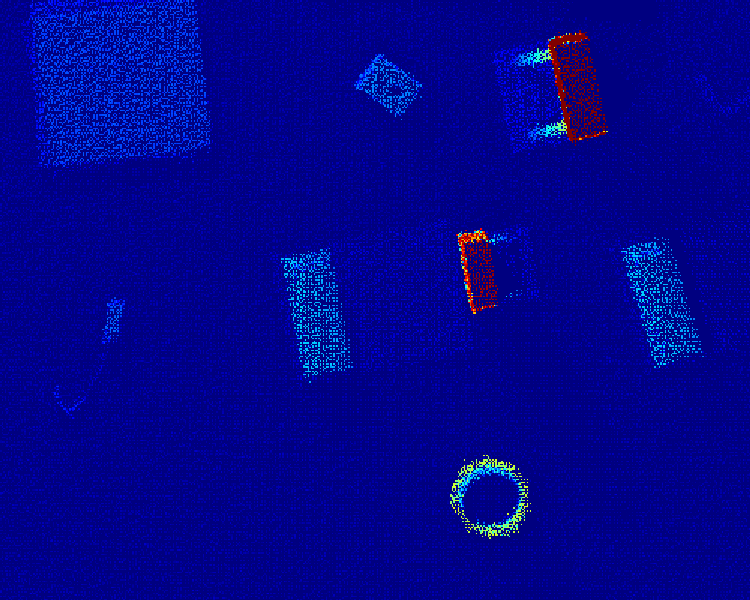

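```bash
python3 - <<'E'
from h import *
for n in("scene","top"):
    d=np.load(n+"0.npy");C=cloud(n,d)
    def rect(m):
        p=C[m&(d>0)].reshape(-1,3)
        r=cv2.minAreaRect((p[:,:2]*1000).astype(np.float32));return len(p),np.round(r[0],1),np.round(r[1],1),round(r[2],1),np.round(np.median(p[:,2])*1000,1)
    X,Y,Z=C[...,0],C[...,1],C[...,2]
    bx=(X>.56)&(X<.65)&(Y>-.13)&(Y<-.07)
    print(n,"btop",rect(bx&(Z>.14)), "ztop",np.percentile(Z[bx&(d>0)],99))
    print("pad",rect((X>.52)&(X<.64)&(Y>-.03)&(Y<.07)&(Z>.025)&(Z<.06)))
    print("barrel",rect((X>.42)&(X<.50)&(Y>-.15)&(Y<-.04)&(Z>.08)))
    print("block",rect((X>.68)&(X<.78)&(Y>-.08)&(Y<.02)&(Z>.03)))
    print("big",Z[(X>.69)&(X<.79)&(Y>-.2)&(Y<-.08)&(d>0)].max())
    m=(X>.5)&(X<.66)&(Y>-.08)&(Y<-.01)&(Z>.003)&(Z<.012)
    print("plate",rect(m))
    # pad tilt
    p=C[(X>.53)&(X<.63)&(Y>-.02)&(Y<.06)&(Z>.03)&(Z<.06)&(d>0)]
    A=np.c_[p[:,:2],np.ones(len(p))];print("pad plane",np.linalg.lstsq(A,p[:,2],rcond=None)[0])
    # bracket front face points
    p=C[(X>.55)&(X<.65)&(Y>-.11)&(Y<-.06)&(Z>.02)&(Z<.13)&(d>0)]
    print("br low", len(p),np.percentile(p[:,1],[1,50,99]))
E
```

```text
scene btop (198, array([607.2, -91.7]), array([55.2, 19.4]), 8.7, np.float64(148.5)) ztop 0.1507691274984384
pad (439, array([576.8,  16.4]), array([85.6, 32.8]), 10.7, np.float64(41.8))
barrel (163, array([456.2, -98.7]), array([54.7, 50.2]), 13.1, np.float64(84.8))
block (203, array([728.3, -32.1]), array([39.8, 28.8]), 51.3, np.float64(34.0))
big 0.2095485872642514
plate (845, array([581.7, -44.9]), array([ 69.9, 156.5]), 89.8, np.float64(5.0))
pad plane [-0.06978411  0.25950865  0.07763894]
br low 649 [-0.10578422 -0.08503579 -0.07942595]
top btop (198, array([606.7, -92.8]), array([50. , 18.3]), 9.7, np.float64(149.7)) ztop 0.1529538517526163
pad (452, array([578.6,  15.3]), array([81.9, 32.9]), 11.2, np.float64(42.5))
barrel (130, array([ 455.7, -101. ]), array([50.2, 50.5]), 0.3, np.float64(85.8))
block (152, array([730.9, -32.4]), array([36.3, 27.3]), 53.4, np.float64(35.1))
big 0.21178335612423294
plate (880, array([579.2, -45.1]), array([157.8,  69.4]), 0.4, np.float64(5.5))
pad plane [-0.05390919  0.28613518  0.06911955]
br low 132 [-0.10253973 -0.08496176 -0.08023439]
```

```bash
cat >> h.py <<'E'
from scipy.spatial.transform import Rotation as R
yaw=np.deg2rad(11.0)
XR=np.array([-np.sin(yaw),np.cos(yaw),0]);YR=np.array([-np.cos(yaw),-np.sin(yaw),0]);ZR=np.array([0,0,1.])
O=np.array([.5965,-.0792,0])
def pose():
    o=telemetry.get_obs();return np.array(o["tool_pos"]),R.from_rotvec(o["orientation"]),o
def target(px,py,pz,phi,sgn,dyaw=0):
    # rest-frame mm of TCP, tilt phi deg; tool y = pointing dir, tool z = sgn*jaw front dir
    Q=R.from_rotvec([0,0,np.deg2rad(dyaw)])
    xr,yr=Q.apply(XR),Q.apply(YR)
    f=np.deg2rad(phi); ty=-np.sin(f)*xr-np.cos(f)*ZR; tz=sgn*(np.cos(f)*xr-np.sin(f)*ZR); tx=np.cross(ty,tz)
    return O+(px*XR+py*YR)/1e3+np.array([0,0,pz/1e3]),R.from_matrix(np.c_[tx,ty,tz])
def delta(p,r,p2,r2):
    return np.rad2deg((r.inv()*r2).as_rotvec()),r.inv().apply(p2-p)*1e3
def restpos(p): 
    q=(p-O)*1e3;return np.round([q@XR,q@YR,q[2]],1)
E
python3 - <<'E'
from h import *
p,r,o=pose();print(np.round(r.as_matrix(),2),restpos(p))
for s in(1,-1):
    p2,r2=target(60,-8,300,0,s);print(s,p2,delta(p,r,p2,r2))
E
```

```text
[[ 0.96 -0.    0.29]
 [-0.29  0.    0.96]
 [-0.   -1.    0.  ]] [788.5 255.3 247.7]
1 [ 0.59290448 -0.0187759   0.3       ] (array([-1.88280205e-03, -2.78336292e+01, -2.29668644e-04]), array([ 572.96238699,  -52.35366002, -521.28453521]))
-1 [ 0.59290448 -0.0187759   0.3       ] (array([ 3.11120121e-04,  1.52166371e+02, -2.55053364e-03]), array([ 572.96238699,  -52.35366002, -521.28453521]))
```

Emit:
play_rows(plan="0 -7 0 0 -12 0 1;0 -7 0 0 -12 0 1;0 -7 0 0 -14 0 1;0 -6.8 0 0 -14 0 1")

```text
time: 1.2
tool_pos: [0.1949, 0.6448, 0.2985]
orientation: [-1.57, -0.163, 0.165]
contact_force: [-0.8, 0.4, -0.2]
opening: 0.0879
```

```bash
python3 - <<'E'
from h import *
p,r,o=pose();print(restpos(p),o["time"])
print(delta(p,r,*target(200,-8,300,0,1)))
E
```

```text
[787.3 256.1 298.5] 1.2
(array([ 0.29113514,  0.94961023, -0.09526355]), array([ 254.2892346 ,    1.10838276, -591.60293782]))
```

Emit:
play_rows(plan="0 0 0 18 0 -42 1;0 0 0 18 0 -42 1;0 0 0 18 0 -42 1;0 0 0 18 0 -42 1;0 0 0 18 0 -42 1;0 0 0 18 0 -42 1;0 0 0 18 0 -42 1;0 0 0 18 0 -42 1;0 0 0 18 0 -42 1;0 0 0 18 0 -42 1;0 0 0 18 0 -42 1;0 0 0 18 0 -42 1")

```text
time: 2.4
tool_pos: [0.5204, 0.1897, 0.3016]
orientation: [-1.557, -0.179, 0.176]
contact_force: [0.2, 1.4, 0.2]
opening: 0.0876
```

```bash
python3 - <<'E'
from h import *
p,r,o=pose();print(restpos(p),o["time"],np.round(o["joints"],2))
print(delta(p,r,*target(200,-8,300,0,1)))
E
```

```text
[278.5  23.4 301.6] 2.4 [-0.61  0.23  0.18  1.8  -0.05  1.12  1.38]
(array([-0.37743413,  1.97070076,  0.16792397]), array([ 28.63124679,   1.20987883, -79.5546561 ]))
```

Emit:
play_rows(plan="-8 1 0 15 0 -40 1;-8 1 0 14 -3 -35 1;-8 0 0 0 0 0 1;-8 0 0 0 0 0 1;-8 0 0 0 0 0 1;-8 0 0 0 0 0 1")

```text
time: 3.0
tool_pos: [0.5735, 0.1042, 0.3172]
orientation: [-2.423, -0.21, 0.043]
contact_force: [-0.6, 0.4, -1.3]
opening: 0.0875
```

```bash
python3 - <<'E'
from h import *
p,r,o=pose();print(restpos(p),o["time"],np.round(o["joints"],2))
m=r.as_matrix();print("tilt",np.rad2deg(np.arcsin(-m[:,1]@XR)), np.round(m.T@np.c_[XR,YR,ZR],3))
print(delta(p,r,*target(130,-8,100,46,1)))
E
```

```text
[184.4 -12.5 317.2] 3.0 [-0.9   0.45  0.32  1.73  0.65  1.42  0.89]
tilt 49.38257708869131 [[-0.029 -0.999  0.025]
 [-0.759  0.005 -0.651]
 [ 0.65  -0.038 -0.759]]
(array([ 3.38908643, -2.18676499, -0.24772061]), array([ -8.37526801, 182.69354651, 129.19491951]))
```

```bash
python3 - <<'E'
from h import *
c=restpos(np.array([.6069,-.0923,.15]));print(c)
p,r,o=pose()
print(delta(p,r,*target(c[0],c[1],245,0,1,-1.5)))
E
```

```text
[-14.8  -7.7 150. ]
(array([49.36778529, -0.77019913,  1.29241413]), array([ -0.824463  , 198.21657683, -74.99653691]))
```

Emit:
play_rows(plan="8.2 0 0 0 0 0 1;8.2 0 0 0 0 0 1;8.2 0 0 0 0 0 1;8.2 0 0 0 0 0 1;8.2 0 0 0 0 0 1;8.2 0 0 0 0 0 1;0 0 0 0 0 -40 1;0 0 0 0 0 -40 1;0 0 0 0 0 -40 1;0 0 0 0 0 -40 1")

```text
time: 4.0
tool_pos: [0.6034, -0.0397, 0.3071]
orientation: [-1.542, -0.165, 0.138]
contact_force: [0.6, 0.7, -0.7]
opening: 0.088
```

```bash
python3 - <<'E'
from h import *
p,r,o=pose();print(restpos(p),o["time"])
print(delta(p,r,*target(-14.8,-7.7,245,0,1,-1.5)))
E
```

```text
[ 37.4 -14.3 307.1] 4.0
(array([-1.27726822,  1.58753086,  1.12439869]), array([ -7.95243774,  60.7468538 , -53.57100631]))
```

Emit:
play_rows(plan="-1.2 1.6 1.1 -4 5 -27 1;0 0 0 -4 6 -27 1;0 0 0 0 25 0 1;0 0 0 0 25 0 1;0 0 0 0 0 0 1")

```text
time: 4.5
tool_pos: [0.6049, -0.104, 0.2434]
orientation: [-1.573, -0.116, 0.119]
contact_force: [-0.7, 0.2, -0.3]
opening: 0.0878
```

```bash
python3 - <<'E'
from h import *
p,r,o=pose();print(restpos(p),o["time"])
print(delta(p,r,*target(-14.8,-7.7,160,0,1,-1.5)))
for n in("scene","top"):
    a,d=optics.snapshot(n);cv2.imwrite(f"pics/{n}1.png",a[:,:,::-1])
    np.save(n+"1.npy",d)
    c=a[130:330,180:420,::-1];cv2.imwrite(f"pics/{n}1c.png",cv2.resize(c,None,fx=3,fy=3,interpolation=3))
E
```

```text
[-25.9  -3.6 243.4] 4.5
(array([ 0.31512348, -0.93151803, -0.15551916]), array([ 3.8905643 , 83.35302097, 11.76061602]))
```

View pics/scene1c.png

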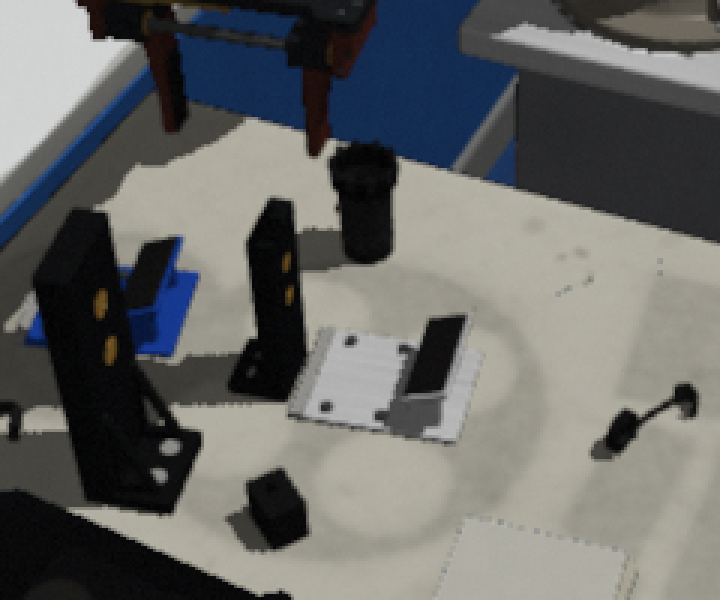

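Emit:
play_rows(plan="0 -0.9 0 4 0 11 1;0 0 0 0 0 0 1;0 0 0 0 20 0 1;0 0 0 0 20 0 1;0 0 0 0 20 0 1;0 0 0 0 10 0 1;0 0 0 0 0 0 1;0 0 0 0 0 0 1")

```text
time: 5.4
tool_pos: [0.6166, -0.0858, 0.1841]
orientation: [-1.572, -0.153, 0.124]
contact_force: [-0.4, -1.1, 0.4]
opening: 0.0874
```

```bash
python3 - <<'E'
from h import *
p,r,o=pose();print(restpos(p),o["time"],o["contact_force"])
print(delta(p,r,*target(-14.8,-7.7,160,0,1,-1.5)))
for n in("scene","top"):
    a,d=optics.snapshot(n)
    np.save(n+"1.npy",d)
    c=a[130:330,180:420,::-1];cv2.imwrite(f"pics/{n}2c.png",cv2.resize(c,None,fx=3,fy=3,interpolation=3))
E
```

```text
[-10.3 -18.4 184.1] 5.4 [-0.43438792 -1.0831448   0.3777766 ]
(array([0.42410949, 0.58231164, 1.00745482]), array([-11.09786616,  23.92411104,  -4.45174238]))
```

View pics/scene2c.png

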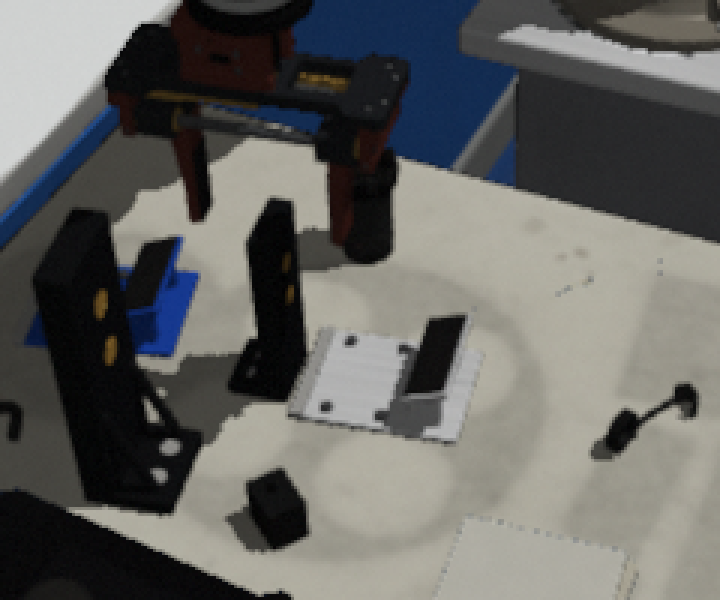

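View pics/top2c.png

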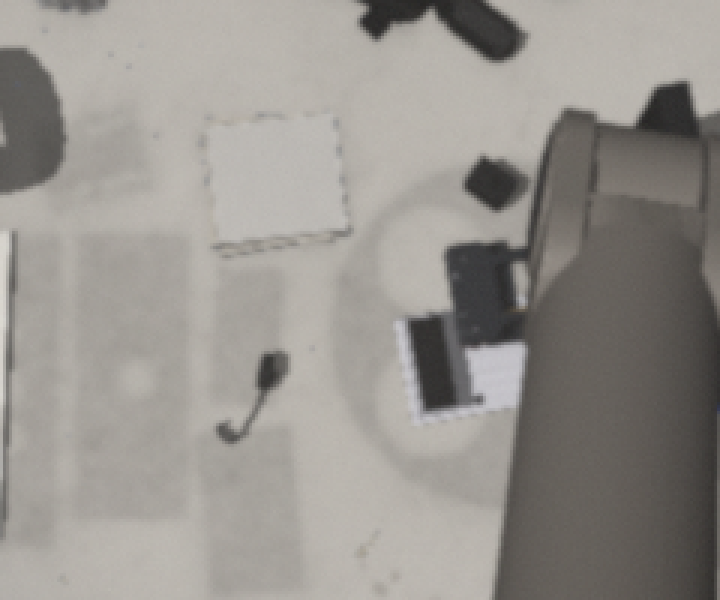

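```bash
python3 - <<'E'
from h import *
p,r,o=pose();print(restpos(p),o["time"])
m=r.as_matrix()
for s in(-1,1): print(proj("scene",p+m[:,1]*.025+s*m[:,2]*.044), (proj("scene",p+m[:,1]*.025+s*m[:,2]*.044)-[180,130])*3)
print((proj("scene",O+XR*-.0148+YR*-.0077+ZR*.15)-[180,130])*3)
print(delta(p,r,*target(-14.8,-7.7,160,0,1,-1.5)))
E
```

```text
[-10.5 -18.5 184.3] 5.5
[[248.10308376 201.22328758]] [[204.30925129 213.66986274]]
[[290.58701771 208.13309827]] [[331.76105312 234.39929482]]
[[267.90499168 222.84619513]]
(array([0.43064218, 0.57155751, 1.04332662]), array([-11.21759701,  24.13501536,  -4.29408237]))
```

Projections match the picture. I'll correct sideways and go down in small steps.

Emit:
play_rows(plan="0.4 0.5 1 -6 0 -2 1;0 0 0 -5 0 -2 1;0 0 0 0 0 0 1;0 0 0 0 8 0 1;0 0 0 0 8 0 1;0 0 0 0 6 0 1;0 0 0 0 0 0 1")

```text
time: 6.2
tool_pos: [0.6063, -0.093, 0.1623]
orientation: [-1.567, -0.131, 0.128]
contact_force: [-0.1, 0.2, 0.5]
opening: 0.0876
```

```bash
python3 - <<'E'
from h import *
p,r,o=pose();print(restpos(p),o["time"],np.round(o["contact_force"],1))
print(delta(p,r,*target(-14.8,-7.7,160,0,1,-1.5)))
E
```

```text
[-15.4  -7.  162.3] 6.2 [-0.1  0.2  0.5]
(array([ 0.02637705, -0.02745399,  0.11994105]), array([0.64648572, 2.2887257 , 0.5951258 ]))
```

Emit:
play_rows(plan="0 0 0 0 5 0 0.4;0 0 0 0 0 0 0.4;0 0 0 0 0 0 0.4;0 0 0 0 0 0 0.3;0 0 0 0 0 0 0.3")

```text
time: 6.7
tool_pos: [0.6065, -0.0927, 0.1564]
orientation: [-1.567, -0.131, 0.129]
contact_force: [-0.1, -0.0, 0.5]
opening: 0.051
```

```bash
python3 - <<'E'
from h import *
p,r,o=pose();print(restpos(p),o["time"],np.round(o["contact_force"],1),o["opening"])
a,d=optics.snapshot("scene")
c=a[150:290,210:380,::-1];cv2.imwrite(f"pics/s3c.png",cv2.resize(c,None,fx=4.5,fy=4.2,interpolation=3))
E
```

```text
[-15.2  -7.2 156.4] 6.7 [-0.1 -0.   0.5] 0.050986549021326835
```

View pics/s3c.png

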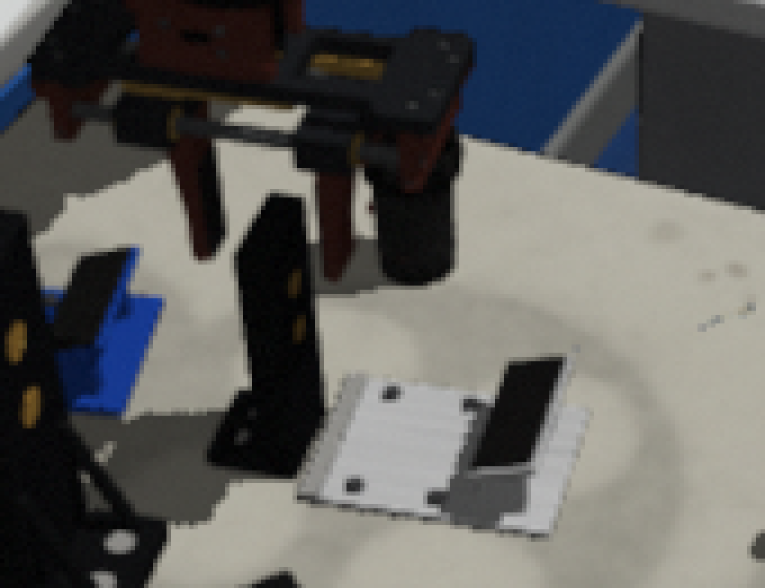

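Emit:
play_rows(plan="0 0 0 0 0 0 0.3;0 0 0 0 0 0 0.3;0 0 0 0 0 0 0.3;0 0 0 0 0 0 0.3")

```text
time: 7.15
tool_pos: [0.6067, -0.0927, 0.157]
orientation: [-1.567, -0.132, 0.128]
contact_force: [0.6, -0.1, -0.1]
opening: 0.0262
```

```bash
python3 - <<'E'
from h import *
p,r,o=pose();print(restpos(p),o["time"],np.round(o["contact_force"],1),o["opening"])
E
```

```text
[-15.2  -7.5 157. ] 7.15 [ 0.6 -0.1 -0.1] 0.026180311433374424
```

```bash
cat > plan.py <<'E'
from h import *
import sys
def tcp(th,phi,w2t,d):
    # w2t: distance from front face plane (at T) back to tool axis, along -n
    t=np.deg2rad(th);f=np.deg2rad(phi)
    px=-max(5.5,7*np.tan(t))
    T=np.array([px+150*np.sin(t),150*np.cos(t)])
    n=np.array([np.cos(f),-np.sin(f)]);u=np.array([-np.sin(f),-np.cos(f)])
    c=T-w2t*n-(25-d)*u
    return target(c[0],-7.7,c[1],phi,1,-1.5)
def rows(seq,g):
    p,r,o=pose()
    print("now",restpos(p),"t",o["time"],"F",np.round(o["contact_force"],1),"op",round(float(o["opening"]),4),"tilt",np.round(np.rad2deg(np.arcsin(-r.as_matrix()[:,1]@XR)),1))
    for s in seq:
        p2,r2=tcp(*s);a,b=delta(p,r,p2,r2)
        print(" ".join(f"{x:.1f}" for x in [*a,*b]),g,";");p,r=p2,r2
E
python3 - <<'E'
from plan import *
rows([(1.25*i,1.25*i,9,18) for i in range(1,9)],.3)
E
```

```text
now [-15.2  -7.5 157. ] t 7.15 F [ 0.6 -0.1 -0.1] op 0.0262 tilt 0.0
-1.2 -0.0 0.1 0.1 -0.2 4.1 0.3 ;
-1.3 0.0 0.0 -0.1 -0.2 3.4 0.3 ;
-1.2 0.0 0.0 -0.1 -0.2 3.4 0.3 ;
-1.2 -0.0 -0.0 -0.1 -0.2 3.4 0.3 ;
-1.3 0.0 0.0 -0.1 -0.2 3.4 0.3 ;
-1.2 0.0 -0.0 -0.1 -0.2 3.4 0.3 ;
-1.2 -0.0 -0.0 -0.1 -0.2 3.4 0.3 ;
-1.2 0.0 0.0 -0.1 -0.2 3.4 0.3 ;
```

Emit:
play_rows(plan="-1.2 0 0 0 -0.2 3.8 0.3;-1.2 0 0 0 -0.2 3.4 0.3;-1.2 0 0 0 -0.2 3.4 0.3;-1.2 0 0 0 -0.2 3.4 0.3")

```text
time: 7.55
tool_pos: [0.6043, -0.0789, 0.1575]
orientation: [-1.657, -0.139, 0.122]
contact_force: [-0.1, 0.0, -0.3]
opening: 0.026
```

```bash
python3 - <<'E'
from plan import *
rows([(5,5,9,18)]+[(5+1.25*i,5+1.25*i,9,18) for i in range(1,9)],.3)
a,d=optics.snapshot("scene")
c=a[150:290,210:380,::-1];cv2.imwrite(f"pics/s4c.png",cv2.resize(c,None,fx=4.5,fy=4.2,interpolation=3))
E
```

```text
now [ -1.2  -7.7 157.5] t 7.55 F [-0.1  0.  -0.3] op 0.026 tilt 5.2
0.2 -0.1 0.2 -0.0 0.2 0.4 0.3 ;
-1.3 0.0 0.0 -0.1 -0.2 3.4 0.3 ;
-1.2 0.0 -0.0 -0.1 -0.2 3.4 0.3 ;
-1.2 -0.0 -0.0 -0.1 -0.2 3.4 0.3 ;
-1.2 0.0 0.0 -0.1 -0.2 3.4 0.3 ;
-1.3 0.0 0.0 -0.1 -0.2 3.4 0.3 ;
-1.2 -0.0 0.0 -0.1 -0.2 3.4 0.3 ;
-1.2 0.0 0.0 -0.1 -0.2 3.4 0.3 ;
-1.2 0.0 -0.0 -0.1 -0.2 3.4 0.3 ;
```

View pics/s4c.png

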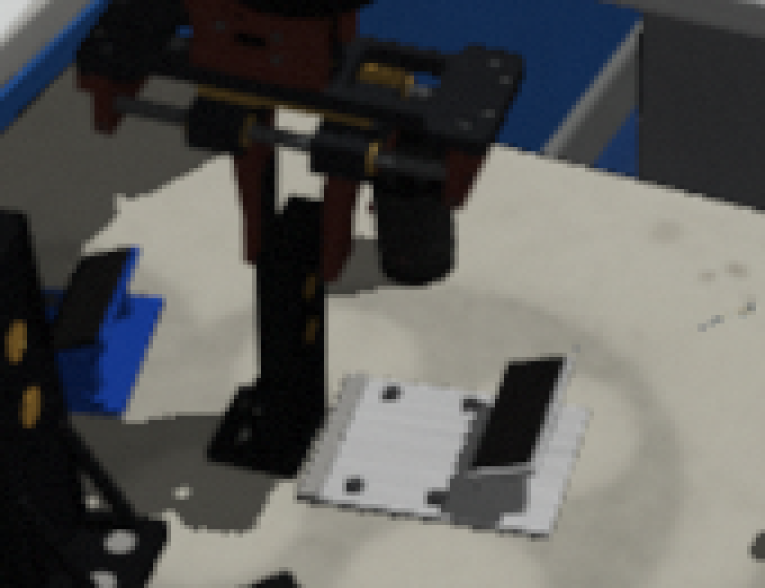

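The bracket (crop top at 295,205) leans with the fingers and its foot is at the stop. I'll go on slowly through the balance point.

Emit:
play_rows(plan="-0.8 0 0 0 -0.1 2.2 0.3;-0.8 0 0 0 -0.1 2.2 0.3;-0.8 0 0 0 -0.1 2.2 0.3;-0.8 0 0 0 -0.1 2.2 0.3;-0.8 0 0 0 -0.1 2.2 0.3;-0.8 0 0 0 -0.1 2.2 0.3;-0.8 0 0 0 -0.1 2.2 0.3;-0.8 0 0 0 -0.1 2.2 0.3;-0.8 0 0 0 -0.1 2.2 0.3;-0.8 0 0 0 -0.1 2.2 0.3")

```text
time: 8.6
tool_pos: [0.6004, -0.0528, 0.1547]
orientation: [-1.808, -0.154, 0.116]
contact_force: [-0.1, 0.4, -0.6]
opening: 0.0264
```

```bash
python3 - <<'E'
from plan import *
rows([(13,13,9,18)]+[(13+i,13+i,9,18) for i in range(1,13)],.3)
a,d=optics.snapshot("scene")
c=a[150:290,210:380,::-1];cv2.imwrite(f"pics/s5c.png",cv2.resize(c,None,fx=4.5,fy=4.2,interpolation=3))
E
```

```text
now [ 25.1  -8.8 154.7] t 8.6 F [-0.1  0.4 -0.6] op 0.0264 tilt 13.9
0.9 0.0 0.2 -1.0 0.7 -4.1 0.3 ;
-1.0 -0.0 -0.0 -0.1 -0.1 2.7 0.3 ;
-1.0 -0.0 0.0 -0.1 -0.1 2.7 0.3 ;
-1.0 0.0 -0.0 -0.1 -0.1 2.7 0.3 ;
-1.0 -0.0 0.0 -0.1 -0.1 2.7 0.3 ;
-1.0 0.0 0.0 -0.1 -0.1 2.7 0.3 ;
-1.0 -0.0 -0.0 -0.1 -0.1 2.7 0.3 ;
-1.0 0.0 0.0 -0.1 -0.1 2.7 0.3 ;
-1.0 -0.0 -0.0 -0.1 -0.1 2.7 0.3 ;
-1.0 0.0 0.0 -0.1 -0.1 2.7 0.3 ;
-1.0 -0.0 -0.0 -0.1 -0.1 2.7 0.3 ;
-1.0 0.0 0.0 -0.1 -0.1 2.7 0.3 ;
-1.0 0.0 0.0 -0.1 -0.1 2.7 0.3 ;
```

View pics/s5c.png

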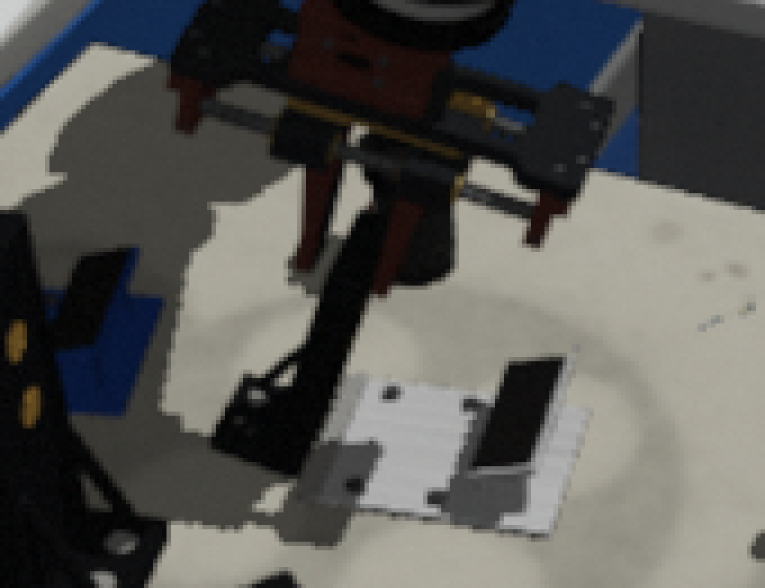

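```bash
python3 - <<'E'
from plan import *
rows([(16+i,14+i,13+.4*i,18-.2*i) for i in range(1,13)],.3)
E
```

```text
now [ 26.3  -9.  154.3] t 8.65 F [ 0.2  1.  -1.2] op 0.0263 tilt 13.9
-1.1 0.1 0.2 -1.3 0.2 1.0 0.3 ;
-1.0 0.0 -0.0 -0.1 -0.3 2.3 0.3 ;
-1.0 -0.0 0.0 -0.1 -0.3 2.3 0.3 ;
-1.0 0.0 0.0 -0.1 -0.3 2.4 0.3 ;
-1.0 -0.0 -0.0 -0.1 -0.3 2.4 0.3 ;
-1.0 0.0 0.0 -0.1 -0.4 2.4 0.3 ;
-1.0 -0.0 -0.0 -0.1 -0.4 2.4 0.3 ;
-1.0 0.0 0.0 -0.1 -0.4 2.4 0.3 ;
-1.0 -0.0 -0.0 -0.1 -0.4 2.4 0.3 ;
-1.0 0.0 0.0 -0.1 -0.4 2.4 0.3 ;
-1.0 0.0 0.0 -0.1 -0.4 2.4 0.3 ;
-1.0 0.0 -0.0 -0.1 -0.4 2.4 0.3 ;
```

Emit:
play_rows(plan="-1 0 0.2 -1.2 0 1 0.31;-1 0 0 0 -0.3 2 0.32;-1 0 0 0 -0.3 2.1 0.33;-1 0 0 0 -0.3 2.1 0.34;-1 0 0 0 -0.3 2.1 0.35;-1 0 0 0 -0.4 2.1 0.36;-1 0 0 0 -0.4 2.1 0.36;-1 0 0 0 -0.4 2.1 0.37;-1 0 0 0 -0.4 2.1 0.38;-1 0 0 0 -0.4 2.1 0.39")

```text
time: 9.65
tool_pos: [0.5956, -0.0309, 0.1507]
orientation: [-1.997, -0.168, 0.107]
contact_force: [-0.1, 0.2, -0.3]
opening: 0.034
```

```bash
python3 - <<'E'
from plan import *
rows([(26+i,24+i,17,16-.2*i) for i in range(1,13)],.39)
a,d=optics.snapshot("scene")
c=a[150:290,210:380,::-1];cv2.imwrite(f"pics/s6c.png",cv2.resize(c,None,fx=4.5,fy=4.2,interpolation=3))
E
```

```text
now [ 47.6  -8.3 150.7] t 9.65 F [-0.1  0.2 -0.3] op 0.034 tilt 24.8
-0.2 0.1 0.0 -0.7 -0.0 3.8 0.39 ;
-1.0 0.0 -0.0 -0.1 -0.4 2.8 0.39 ;
-1.0 0.0 0.0 -0.1 -0.4 2.8 0.39 ;
-1.0 0.0 0.0 -0.1 -0.4 2.8 0.39 ;
-1.0 -0.0 -0.0 -0.1 -0.4 2.8 0.39 ;
-1.0 0.0 0.0 -0.1 -0.4 2.8 0.39 ;
-1.0 0.0 0.0 -0.1 -0.4 2.8 0.39 ;
-1.0 -0.0 -0.0 -0.1 -0.4 2.8 0.39 ;
-1.0 0.0 0.0 -0.1 -0.4 2.8 0.39 ;
-1.0 -0.0 0.0 -0.1 -0.4 2.8 0.39 ;
-1.0 0.0 0.0 -0.1 -0.4 2.8 0.39 ;
-1.0 -0.0 0.0 -0.1 -0.4 2.8 0.39 ;
```

View pics/s6c.png

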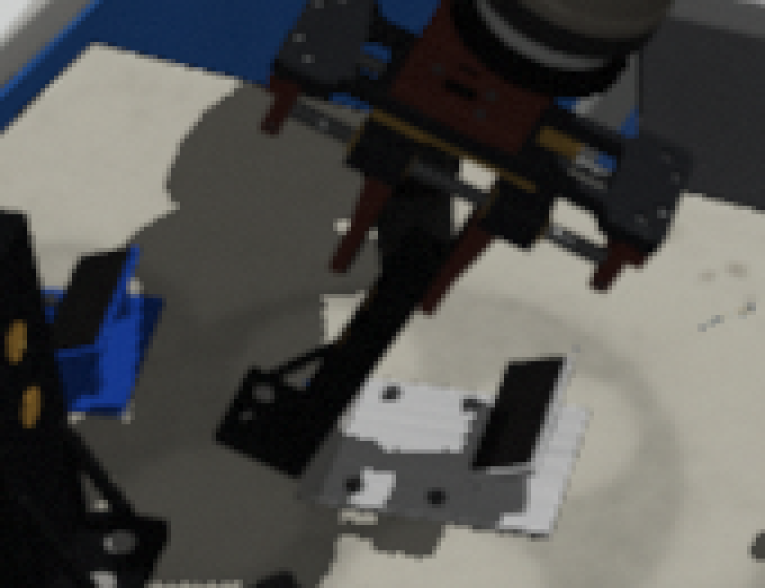

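Emit:
play_rows(plan="-1.2 0 0 -0.5 -0.4 3 0.39;-1.2 0 0 0 -0.4 3.2 0.39;-1.2 0 0 0 -0.4 3.2 0.39;-1.2 0 0 0 -0.4 3.2 0.39;-1.2 0 0 0 -0.4 3.2 0.39;-1.2 0 0 0 -0.4 3.2 0.39;-1.2 0 0 0 -0.4 3.2 0.39;-1.2 0 0 0 -0.4 3.2 0.39;-1.2 0 0 0 -0.4 3.2 0.39;-1.2 0 0 0 -0.4 3.2 0.39")

```text
time: 10.7
tool_pos: [0.5897, 0.0016, 0.1365]
orientation: [-2.224, -0.188, 0.092]
contact_force: [-0.6, 0.3, -1.2]
opening: 0.0342
```

```bash
python3 - <<'E'
from plan import *
rows([(38.5+i,min(40,36.5+i),17,14-.25*i) for i in range(1,13)],.39)
a,d=optics.snapshot("scene")
c=a[150:290,210:380,::-1];cv2.imwrite(f"pics/s7c.png",cv2.resize(c,None,fx=4.5,fy=4.2,interpolation=3))
E
```

```text
now [ 80.6  -8.7 136.5] t 10.7 F [-0.6  0.3 -1.2] op 0.0342 tilt 37.8
0.3 0.1 0.1 -1.1 -0.2 2.8 0.39 ;
-1.0 -0.0 -0.0 -0.1 -0.3 2.7 0.39 ;
-1.0 0.0 0.0 -0.1 -0.3 2.7 0.39 ;
-0.5 -0.0 0.0 -0.1 -0.1 2.5 0.39 ;
0.0 0.0 0.0 -0.0 0.0 2.4 0.39 ;
0.0 0.0 0.0 -0.0 0.1 2.4 0.39 ;
0.0 0.0 0.0 -0.0 0.1 2.4 0.39 ;
0.0 0.0 0.0 -0.0 0.2 2.4 0.39 ;
0.0 0.0 0.0 -0.0 0.2 2.4 0.39 ;
0.0 0.0 0.0 -0.0 0.3 2.4 0.39 ;
0.0 0.0 0.0 -0.0 0.3 2.4 0.39 ;
0.0 0.0 0.0 -0.0 0.4 2.4 0.39 ;
```

View pics/s7c.png

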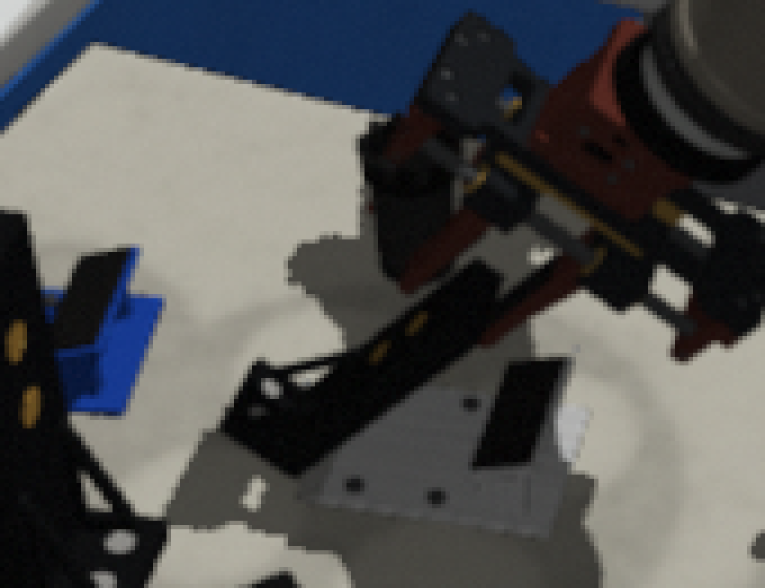

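```bash
cat >> plan.py <<'E'
def brk(th,pts,px=None,y=-7.7):
    t=np.deg2rad(th); px=-max(5.5,7*np.tan(t)) if px is None else px
    o=[]
    for a,b,c in pts: # bracket x,y,z
        o.append(O+((px+c*np.sin(t)+a*np.cos(t))*XR+(y+b)*YR+(c*np.cos(t)-a*np.sin(t))*ZR)/1e3)
    return np.array(o)
E
python3 - <<'E'
from plan import *
for th in (36,40,44,48): print(th,np.round((proj("scene",brk(th,[(0,-25,150),(-18,-25,150),(-18,25,150),(0,-25,0)]))-[210,150])*[4.5,4.2]).tolist())
E
```

```text
36 [[468.0, 337.0], [435.0, 316.0], [463.0, 247.0], [296.0, 485.0]]
40 [[486.0, 350.0], [455.0, 327.0], [482.0, 258.0], [295.0, 485.0]]
44 [[501.0, 363.0], [472.0, 339.0], [499.0, 270.0], [293.0, 484.0]]
48 [[516.0, 376.0], [488.0, 352.0], [515.0, 282.0], [291.0, 484.0]]
```

Emit:
play_rows(plan="-1 0 0 -1 -0.3 2.5 0.4;-1 0 0 0 -0.3 2.6 0.41;-0.5 0 0 0 0 2.4 0.42;0 0 0 0 0 2.2 0.42;0 0 0 0 0 2.2 0.42;0 0 0 0 0 2.2 0.42;0 0 0 0 0 2.2 0.42;0 0 0 0 0 2.2 0.42;0 0 0 0 0 2.2 0.42;0 0 0 0 0 2.2 0.42")

```text
time: 11.75
tool_pos: [0.5854, 0.0212, 0.1206]
orientation: [-2.272, -0.193, 0.089]
contact_force: [-0.3, 1.3, -0.6]
opening: 0.0369
```

```bash
python3 - <<'E'
from plan import *
rows([(50+i,40,18.5,11.5-.25*i) for i in range(0,13)],.42)
a,d=optics.snapshot("scene")
c=a[150:290,210:380,::-1];cv2.imwrite(f"pics/s8c.png",cv2.resize(c,None,fx=4.5,fy=4.2,interpolation=3))
for th in (46,50,54): print(th,np.round((proj("scene",brk(th,[(0,-25,150),(-18,-25,150),(-18,25,150),(0,-25,0)]))-[210,150])*[4.5,4.2]).tolist())
E
```

```text
now [100.7  -8.3 120.6] t 11.75 F [-0.3  1.3 -0.6] op 0.0369 tilt 40.6
0.6 0.2 0.2 -0.6 1.2 1.5 0.42 ;
0.0 0.0 0.0 -0.0 0.4 2.3 0.42 ;
0.0 0.0 0.0 -0.0 0.5 2.3 0.42 ;
0.0 0.0 0.0 -0.0 0.5 2.3 0.42 ;
0.0 0.0 0.0 -0.0 0.6 2.3 0.42 ;
0.0 0.0 0.0 -0.0 0.6 2.3 0.42 ;
0.0 0.0 0.0 -0.0 0.7 2.2 0.42 ;
0.0 0.0 0.0 -0.0 0.8 2.2 0.42 ;
0.0 0.0 0.0 -0.0 0.8 2.2 0.42 ;
0.0 0.0 0.0 -0.0 0.9 2.1 0.42 ;
0.0 0.0 0.0 -0.0 0.9 2.1 0.42 ;
0.0 0.0 0.0 -0.0 1.0 2.1 0.42 ;
0.0 0.0 0.0 -0.0 1.1 2.0 0.42 ;
46 [[509.0, 369.0], [480.0, 345.0], [507.0, 276.0], [292.0, 484.0]]
50 [[522.0, 383.0], [496.0, 358.0], [522.0, 289.0], [290.0, 484.0]]
54 [[534.0, 397.0], [510.0, 372.0], [535.0, 302.0], [288.0, 483.0]]
```

View pics/s8c.png

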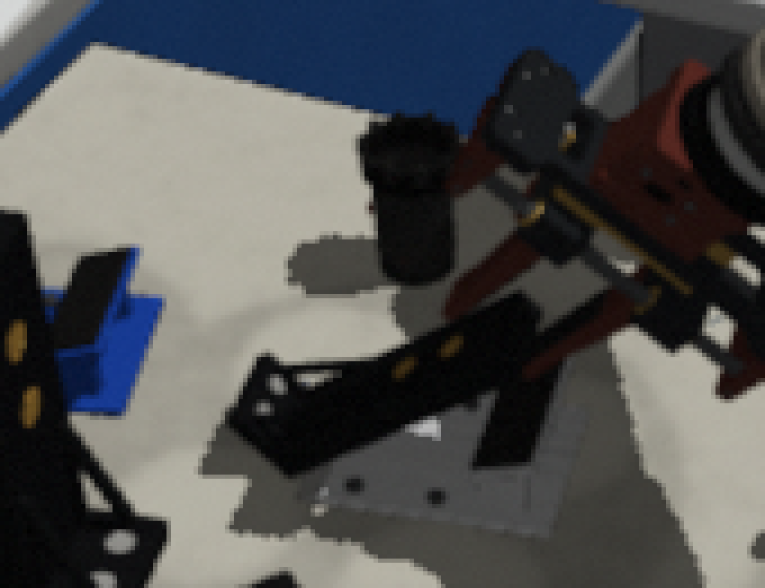

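Emit:
play_rows(plan="0 0 0 -0.5 1 2 0.42;0 0 0 0 0.4 2.2 0.42;0 0 0 0 0.5 2.2 0.42;0 0 0 0 0.5 2.2 0.42;0 0 0 0 0.6 2.2 0.42;0 0 0 0 0.6 2.2 0.42;0 0 0 0 0.7 2.2 0.42;0 0 0 0 0.7 2.1 0.42;0 0 0 0 0.7 2 0.42;0 0 0 0 0.7 2 0.42")

```text
time: 12.8
tool_pos: [0.5826, 0.0344, 0.1]
orientation: [-2.272, -0.194, 0.089]
contact_force: [0.4, -0.2, -0.6]
opening: 0.0368
```

```bash
python3 - <<'E'
from plan import *
rows([(60+i,40,18.5,9-.2*i) for i in range(0,13)],.42)
a,d=optics.snapshot("scene")
c=a[150:290,210:380,::-1];cv2.imwrite(f"pics/s9c.png",cv2.resize(c,None,fx=4.5,fy=4.2,interpolation=3))
for th in (58,62,66,70): print(th,np.round((proj("scene",brk(th,[(0,-25,150),(-18,-25,150),(-18,25,150),(0,-25,0)]))-[210,150])*[4.5,4.2]).tolist())
E
```

```text
now [114.1  -8.1 100. ] t 12.8 F [ 0.4 -0.2 -0.6] op 0.0368 tilt 40.5
0.6 0.2 0.2 -0.4 0.8 0.4 0.42 ;
0.0 0.0 0.0 -0.0 1.0 2.1 0.42 ;
0.0 0.0 0.0 -0.0 1.1 2.0 0.42 ;
0.0 0.0 0.0 -0.0 1.2 2.0 0.42 ;
0.0 0.0 0.0 -0.0 1.2 1.9 0.42 ;
0.0 0.0 0.0 -0.0 1.3 1.9 0.42 ;
0.0 0.0 0.0 -0.0 1.4 1.8 0.42 ;
0.0 0.0 0.0 -0.0 1.5 1.8 0.42 ;
0.0 0.0 0.0 -0.0 1.5 1.7 0.42 ;
0.0 0.0 0.0 -0.0 1.6 1.6 0.42 ;
0.0 0.0 0.0 -0.0 1.7 1.5 0.42 ;
0.0 0.0 0.0 0.0 1.8 1.4 0.42 ;
0.0 0.0 0.0 0.0 1.9 1.3 0.42 ;
58 [[543.0, 411.0], [522.0, 385.0], [547.0, 315.0], [285.0, 483.0]]
62 [[550.0, 425.0], [532.0, 399.0], [556.0, 329.0], [281.0, 482.0]]
66 [[555.0, 440.0], [539.0, 413.0], [563.0, 343.0], [275.0, 481.0]]
70 [[556.0, 454.0], [542.0, 427.0], [566.0, 357.0], [268.0, 480.0]]
```

View pics/s9c.png

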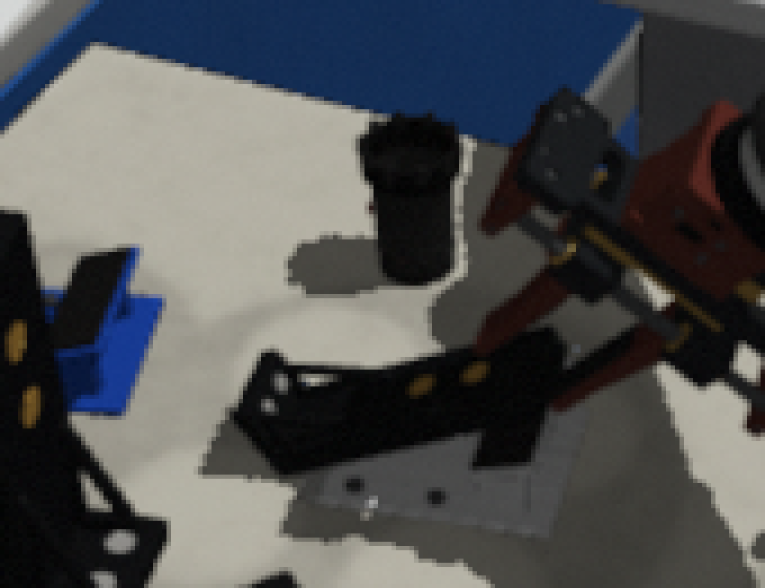

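Emit:
play_rows(plan="0 0 0 -0.3 1 1.5 0.43;0 0 0 0 1 1.6 0.44;0 0 0 0 1.1 1.5 0.45;0 0 0 0 1.2 1.5 0.46;0 0 0 0 1.2 1.4 0.47;0 0 0 0 1.2 1.4 0.48")

```text
time: 13.45
tool_pos: [0.5819, 0.0372, 0.088]
orientation: [-2.272, -0.194, 0.089]
contact_force: [-0.1, 0.3, -0.6]
opening: 0.0416
```

```bash
python3 - <<'E'
from plan import *
rows([(66+i,40,21,8-.2*i) for i in range(0,7)],.42)
a,d=optics.snapshot("scene")
c=a[150:290,210:380,::-1];cv2.imwrite(f"pics/s10c.png",cv2.resize(c,None,fx=4.5,fy=4.2,interpolation=3))
E
```

```text
now [117.1  -7.9  88. ] t 13.45 F [-0.1  0.3 -0.6] op 0.0416 tilt 40.5
0.5 0.2 0.2 -0.2 1.0 -0.4 0.42 ;
0.0 0.0 0.0 -0.0 1.5 1.8 0.42 ;
0.0 0.0 0.0 -0.0 1.5 1.7 0.42 ;
0.0 0.0 0.0 -0.0 1.6 1.6 0.42 ;
0.0 0.0 0.0 -0.0 1.7 1.5 0.42 ;
0.0 0.0 0.0 0.0 1.8 1.4 0.42 ;
0.0 0.0 0.0 0.0 1.9 1.3 0.42 ;
```

View pics/s10c.png

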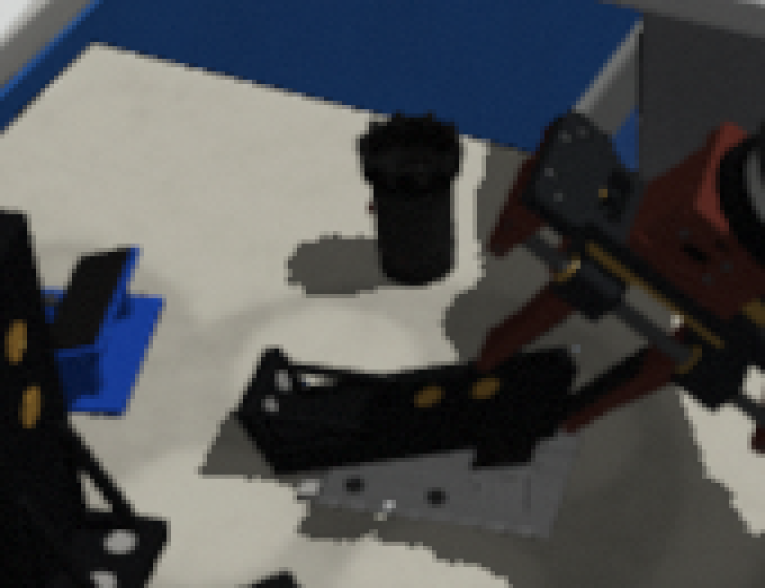

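Emit:
play_rows(plan="0 0 0 -0.2 1.2 1.4 0.48;0 0 0 0 1.2 1.5 0.48;0 0 0 0 1.3 1.5 0.48;0 0 0 0 1.3 1.5 0.48;0 0 0 0 1.2 1.4 0.48")

```text
time: 14.0
tool_pos: [0.5814, 0.0386, 0.0778]
orientation: [-2.272, -0.194, 0.089]
contact_force: [-0.4, 0.5, 0.8]
opening: 0.0421
```

```bash
python3 - <<'E'
from plan import *
rows([(70+i,40,21,7) for i in range(0,2)],.42)
a,d=optics.snapshot("scene")
c=a[170:290,230:380,::-1];cv2.imwrite(f"pics/s11c.png",cv2.resize(c,None,fx=5,fy=5,interpolation=3))
a,d=optics.snapshot("top")
c=a[190:290,260:430,::-1];cv2.imwrite(f"pics/t11c.png",cv2.resize(c,None,fx=4.5,fy=4.5,interpolation=3))
E
```

```text
now [118.5  -7.7  77.8] t 14.0 F [-0.4  0.5  0.8] op 0.0421 tilt 40.5
0.6 0.2 0.2 0.0 0.3 -1.5 0.42 ;
0.0 0.0 0.0 0.0 2.0 1.4 0.42 ;
```

View pics/s11c.png

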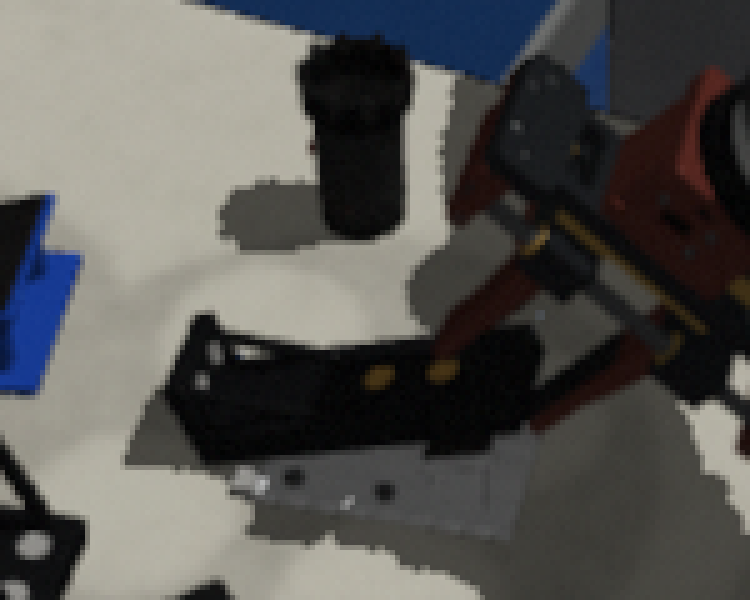

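View pics/t11c.png

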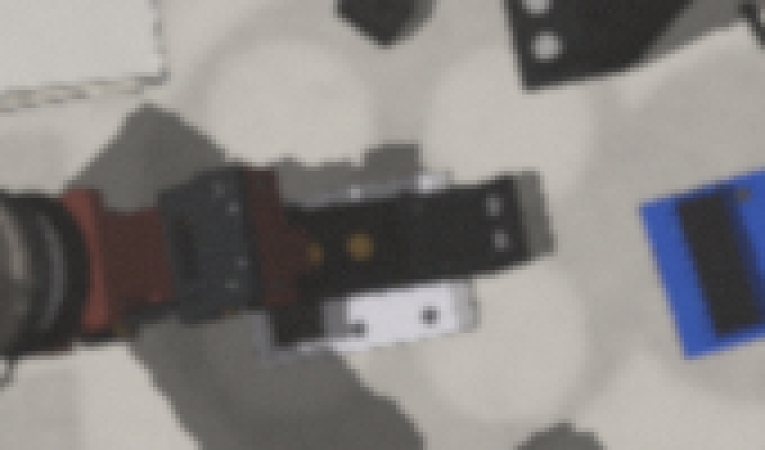

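```bash
cat > fit.py <<'E'
from plan import *
def fit():
  for n in("scene","top"):
    a,d=optics.snapshot(n);C=cloud(n,d)
    q=(C-O)*1e3;x,y,z=q@XR,q@YR,q[...,2]
    # web back face: points with x between 40..80, |y+8|<20, z>30
    m=(d>0)&(x>45)&(x<85)&(abs(y+8)<20)&(z>25)&(z<75)
    A=np.c_[x[m],y[m],np.ones(m.sum())];s=A.copy()
    k=np.linalg.lstsq(A,z[m],rcond=None)[0];e=z[m]-A@k;i=abs(e)<4
    k=np.linalg.lstsq(A[i],z[m][i],rcond=None)[0]
    th=90-np.rad2deg(np.arctan(k[0]));print(n,m.sum(),i.sum(),"theta",round(th,1),"roll",round(np.rad2deg(np.arctan(k[1])),1),"face z at pad centre x97:",round(k[0]*97+k[1]*-8+k[2]-18/np.cos(np.arctan(k[0])),1))
E
python3 -c "
from fit import *
fit()"
```

```text
scene 230 214 theta 69.7 roll -0.3 face z at pad centre x97: 42.6
top 255 240 theta 70.1 roll -0.5 face z at pad centre x97: 43.2
```

Emit:
play_rows(plan="0 0 0 0 0 1.5 0.48;0 0 0 0 0 1.5 0.48;0 0 0 0 0 0 0.48")

```text
time: 14.5
tool_pos: [0.5812, 0.0411, 0.0761]
orientation: [-2.272, -0.194, 0.088]
contact_force: [-0.5, -0.7, -0.1]
opening: 0.0419
```

```bash
python3 - <<'E'
from fit import *
fit();rows([],0)
a,d=optics.snapshot("scene")
c=a[170:290,230:380,::-1];cv2.imwrite(f"pics/s12c.png",cv2.resize(c,None,fx=5,fy=5,interpolation=3))
E
```

```text
scene 233 224 theta 70.1 roll 0.7 face z at pad centre x97: 42.4
top 266 255 theta 70.1 roll -0.3 face z at pad centre x97: 43.2
now [120.7  -7.9  76.2] t 14.6 F [-0.1 -0.2 -0.1] op 0.0426 tilt 40.5
```

View pics/s12c.png

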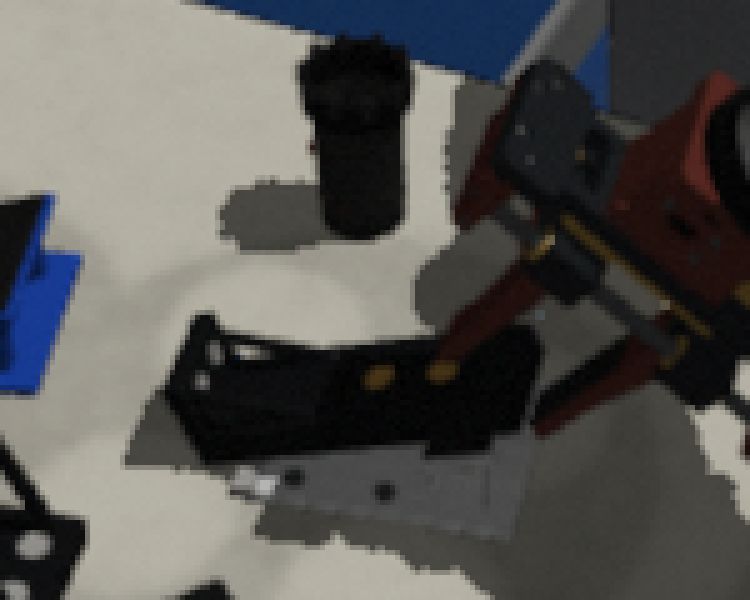

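The bracket did not move when the finger left it: it lies at 70° on the pad. I'll withdraw along the fingers.

Emit:
play_rows(plan="0 0 0 0 -4 0 0.48;0 0 0 0 -6 0 0.48;0 0 0 0 -10 0 0.48;0 0 0 0 -15 0 0.48;0 0 0 0 -20 0 0.48;0 0 0 0 -25 0 0.48;0 0 0 0 -30 0 0.48;0 0 0 0 -30 0 0.48;0 0 0 0 -20 0 0.48;0 0 0 0 0 0 0.48;0 0 0 0 0 0 0.48")

```text
time: 15.75
tool_pos: [0.5618, 0.1512, 0.2071]
orientation: [-2.268, -0.196, 0.088]
contact_force: [-0.3, -0.8, -0.7]
opening: 0.042
```

```bash
python3 - <<'E'
from fit import *
fit();rows([],0)
a,d=optics.snapshot("scene");C=cloud("scene",d)
c=a[150:350,180:420,::-1];cv2.imwrite(f"pics/s13c.png",cv2.resize(c,None,fx=3.2,fy=3,interpolation=3))
d0=np.load("scene0.npy");C0=cloud("scene",d0)
for nm,(u,v) in dict(barrel=(304,193),block=(272,298),clip=(397,268)).items():
    s=np.s_[v-12:v+13,u-12:u+13];print(nm,np.abs(d[s]-d0[s]).max(),np.median(np.abs(d[s]-d0[s])))
print("top edge front model corners",np.round((proj("scene",brk(70,[(0,-25,150),(-18,-25,150),(-18,25,150)]))-[180,150])*[3.2,3]).tolist())
q=(C-O)*1e3;x,y,z=q@XR,q@YR,q[...,2];m=(d>0)&(abs(y+8)<24)&(z>40)&(z<90)&(x>60)&(x<170);print("max x",np.percentile(x[m],[97,99,100]))
E
```

```text
scene 241 231 theta 69.5 roll 0.9 face z at pad centre x97: 42.7
top 270 250 theta 70.0 roll -1.2 face z at pad centre x97: 43.3
now [232.1  -9.7 206.6] t 15.85 F [ 0.1 -0.3  0.1] op 0.0421 tilt 40.4
barrel 1.396024 0.0028128624
block 1.1735318 0.002030611
clip 1.2075611 0.002224207
top edge front model corners [[491.0, 324.0], [482.0, 305.0], [499.0, 255.0]]
max x [120.86502373 121.77182136 122.32929382]
```

View pics/s13c.png

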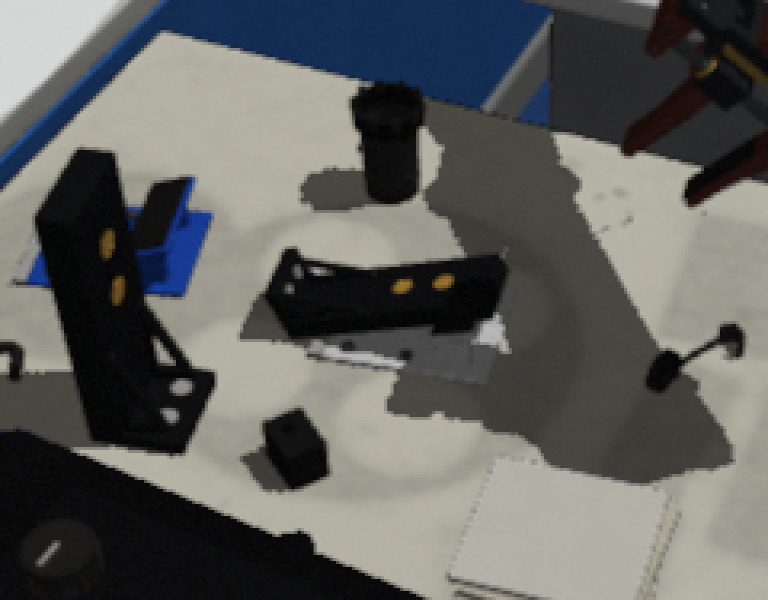

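```bash
python3 -c "
from rig import ticket;print(ticket.close_job())"
```

```text
the job is handed in; nothing more can be done
None
```

The smaller bracket now lies on its flat face across the rubber pad of the aluminium rest. I handed the job in at about 16 s of the 48 s.

I straddled the web loosely with the open fingers. The rear finger pushed the bracket over its foot. The front finger caught it just past the balance point and held it back all the way down. I then moved that finger clear and drew the gripper out along the fingers.

**Gripping and force:** the finger opening always stayed wider than the web, and the outside force I read never rose above noise level (about 1 N).

**Final checks:**
- **Tilt:** plane fits gave 69.5° from the scene camera and 70.0° from the top camera, against 70° wanted. They were the same within about half a degree before and after I withdrew the fingers.
- **Contact:** the front face came out at 42.7 and 43.3 mm at the pad centre, against 42 mm nominal.
- **Top edge:** I estimate it at x ≈ 127 mm, z ≈ 53 mm. That height is within the expected range. The overhang past the pad edge is about 16 mm, or 30 mm measured from the pad centre, and the task does not say which it means by 20 to 40 mm.
- **Sideways tilt:** it read between −1.2° and +0.9° from the two cameras, which disagree only within noise.
- **Barrel, block and clip:** they stand where they were in the picture. Typical depth change at each was 2 to 3 mm; single pixels jumped by over a metre, which I took as missing depth readings and did not follow up.
- **Look-alikes:** the arm never went to the bigger bracket or the blue rest.

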